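Pass the red-lidded sample tin into the dry box

ROBOT

A 6-joint arm with a two-finger parallel gripper is mounted at the origin on the work surface. World frame = base frame: x ahead of the robot, y to its left, z up, the work surface at z = 0. Lengths are in m, angles in rad, forces in N, time in s.
With the tool pointing down it reaches from about 0.375 to 0.9 m from the base axis. Payload 3.1 kg.
Tool frame: the origin (TCP) lies midway between the tips of the shut fingers; the grasp point (between the pads) lies 19 mm behind it (manip.grasp_offset is the distance from the TCP to the grasp point, in m); z points along the fingers, y is the line along which they close (so a half turn about z gives the same grasp; the last joint's range is limited). The gripper opens to 85 mm and grips with 20 to 120 N. Pads are 22 mm wide; open, the fingers measure 114 mm over their backs; the gripper's body (76 mm by 85 mm) begins 54 mm behind the grasp point. The pads swing forward as they close: fully open they stand 13 mm farther back than shut.
Start: joints at [0.997, 0.527, 1.433, -0, 1.181, -0.178], TCP at [0.241, 0.577, 0.231] pointing down, gripper open.
Joint ranges: [-3.08, 3.08], [-0.75, 2.2], [0.22, 2.44], [-1.43, 4.57], [0, 2.65], [-2.85, 2.85]. Speed limits (rad/s): [2.79, 2.79, 3.14, 3.14, 3.14, 3.14].

INTERFACE

Orientations are given as a unit quaternion [x, y, z, w].
In Python, from station import sensors, cams, order, manip gives the robot as it stands.
- The arm moves only by the tool move_arm, never from a script. Its argument "targets" is a list of rows, each an object of numbers: "dx", "dy", "dz": the shift along the world's x, y, z normalised to -1 to 1, where 1 is 25 mm; "rx", "ry", "rz": the turn, a rotation vector about the world's x, y, z normalised to -1 to 1, where 1 is 30 degrees. A call has exactly 10 rows; each row shifts and turns the commanded pose from where the row before left it; what a row does not reach is not made up. A row lasts 1/8 s, in which the tool goes at most 62.5 mm and 10.7 degrees, less where a joint would pass 70% of its speed; a pose out of reach is approached as far as the arm can. A call with a number of a shift or a turn outside -1 to 1 is refused whole. A call with a gripper value outside its range is refused whole. "claw" is the opening in per cent of the stroke, from 0 (shut) to 100 (fully open), set as the call begins (left out, the last holds). The fingers move at their own pace and stop on an object; "newtons" is the grip in N (left out, the last holds). Time passes only in rows, so rows that do not move let the fingers close, or fill a call up. It gives the time, the measured TCP pose, the force, the opening and the grip force at its end, in the units of the state.
- sensors.sense(): the state, without advancing time (a new reading comes with each control period).
- cams.snapshot(name): name is "scene" or "top" or "wrist"; returns the picture (384x512x3 uint8, red, green, blue); there is no depth.
- cams.camera_model(name): a dict with "fx", "fy", "cx", "cy" (pixels), "extrinsics" (4x4, takes a point from world to camera coordinates). Camera axes: x right, y down, z forward; pixel columns grow to the right and rows downward; lengths in m; the calibration is good to about 2 mm. A picture is of the moment at which its call begins: read the wrist's pose just before it. camera_model takes no time and is no camera call; for the wrist camera it gives the pose at the moment of the call.
- order.sign_off(): hands the job in; it is judged then, once.
The state is a dict: "t": time; "q": joint angles; "qd": joint speeds; "tau": joint torques, N m; "tcp_pos": TCP position; "tool_rot": TCP orientation; "force": force on the tool from outside, world axes, zero at the start; "ft_torque": the same for the moment, N m; "finger_gap": opening from 0.0 (shut) to 1.0 (fully open); "gripper_force": force on a finger pad.
Only numpy, scipy, OpenCV 4.12 (cv2) and the standard library are available. Lean on these libraries where they do the work, as an engineer would, in place of code of your own. Each camera call takes 0.05 s, during which the arm holds its last target. There are 200 camera calls.

TASK

Stand the red-lidded sample tin in the open hatch on top of the clear dry box, slide the outer door (orange handle) fully shut over it, and only then slide the inner door (green handle) open so that the tin drops into the dry box. The two doors must never be open at the same time, and the outer door stays fully shut at the end; the inner door may be left open.

Things in the scene. Friction and masses are not known exactly. Their poses are not given: they have to be found in the camera images.
- tin_mid (a point): Centre (half-way up) of the sample tin to pass through: an upright steel cylinder, 50 mm in diameter, 45 mm tall, about 120 g, its top 15 mm a red lid of the same diameter. Two look-alike tins, with a blue and a white lid, stand near it. Its z axis is the tin's own axis.
- hatch: Clear dry box with the two-door hatch, fixed. Origin on the table under the hatch shaft's centre, z up; both doors slide along its y; yaw varies. Shaft inside: 130 mm (x) by 110 (y), 6 mm white walls, tops at z 124. Shaft floor is the inner door, top at z 71. Box below: floor z 8, reaches x -71 to 193. Rails: outer door to y +191 (top z 123), inner door to y -231 (top z 66).
- outer_door (a joint): Outer door: clear sliding lid with orange rim, 140 x 124 mm, top at z 132. Value in m: 0 fully shut (end stop), 0.12 fully open (towards the hatch's +y); starts at 0.105 or more. Handle: upright orange block 40 mm (x) by 12 (y), z 130 to 170, centred in the hatch's frame at x 0, y = 45 mm + value. About 1.5 N of friction; stays where left.
- inner_door (a joint): Inner door: steel plate, the shaft's floor. Value in m: 0 fully shut (at start), 0.12 fully open (end stop, towards the hatch's -y). Handle: upright green block outside the shaft, 40 mm (x) by 12 (y), z 71 to 170, centred in the hatch's frame at x 0, y = -110 mm - value. About 1.5 N of friction; stays where left. Open it to 0.1 or more to drop the tin.
Mind the look-alikes: they are no part of the job. Leave any pink or turquoise look-alike of the part that bears tin_mid alone.

How it is judged:
On the way, in this order (a step that is already met when the one before it is completed fails the run):
1. the red-lidded tin stands upright in the hatch, on the shut inner door (x of tin_mid in the frame of hatch between -0.065 and 0.065 m and y of tin_mid in the frame of hatch between -0.055 and 0.055 m and z of tin_mid in the frame of hatch between 0.08 and 0.11 m and angle between tin_mid's own z axis and vertical below 0.2 rad and value of joint inner_door below 0.01 m and value of joint outer_door above 0.05 m), for 0.2 s.
2. the outer door is fully shut (within 10 mm) over the tin, the inner door still shut (x of tin_mid in the frame of hatch between -0.065 and 0.065 m and y of tin_mid in the frame of hatch between -0.055 and 0.055 m and z of tin_mid in the frame of hatch between 0.08 and 0.11 m and value of joint each of outer_door, inner_door below 0.01 m), for 0.2 s.
3. the inner door is opened and the tin has dropped into the dry box, the outer door still shut (x of tin_mid in the frame of hatch between -0.065 and 0.12 m and y of tin_mid in the frame of hatch between -0.055 and 0.055 m and z of tin_mid in the frame of hatch between 0.015 and 0.05 m and value of joint outer_door below 0.01 m and value of joint inner_door above 0.05 m), for 0.2 s.
At the end, for the whole second after the job is handed in: The red-lidded tin lies in the dry box below the inner door (its centre less than 50 mm above the table, any way up) and the outer door is fully shut (within 10 mm); the inner door may be open or shut (x of tin_mid in the frame of hatch between -0.065 and 0.12 m and y of tin_mid in the frame of hatch between -0.055 and 0.055 m and z of tin_mid in the frame of hatch between 0.015 and 0.05 m and value of joint outer_door below 0.01 m and velocity of joint outer_door below 0.01 m/s); the robot touches nothing.
It fails at once if both doors open at the same time (each by more than 15 mm) (value of joint each of outer_door, inner_door above 0.015 m).
It also fails if it takes over 58 s, if anything falls off the work surface, if the arm or the gripper's body presses on something with over 40 N, if the wrist force passes 120 N, or if a joint passes its speed limit or range.

## Working session

There is one attempt and no reset: what is moved stays moved. The work goes in short steps, Python scripts to look and compute and a tool call to move; the robot and the scene stay as the last step left them, time stands still between calls to the robot, and variables do not carry over. Pictures are saved under pics/ and viewed, at most 10 in all, crops included, and the job is handed in when it is done.

Besides the shell and the picture viewer there is one more tool, called after "Call:" by a JSON object that holds its "api" and its "payload", one argument or row to a line. move_arm: Moves the arm, as the interface text tells. Scaled input: -1 to 1 covers 25 mm each way for a shift and 30 degrees each way for a turn. Its arguments: {"type":"object","properties":{"targets":{"type":"array"},"claw":{"type":"number"},"newtons":{"type":"number"}},"required":["targets"]}

```bash
mkdir -p pics; python3 - <<'E'
from station import sensors,cams
import cv2,numpy as np
s=sensors.sense();print(s['t'],s['tcp_pos'],s['tool_rot'])
a=cams.snapshot('scene');b=cams.snapshot('top')
np.save('pics/s.npy',a);np.save('pics/t.npy',b)
for n in('scene','top'):
    m=cams.camera_model(n);print(n,m['fx'],m['cx'],m['cy'],np.round(m['extrinsics'],3).tolist())
cv2.imwrite('pics/1.png',cv2.resize(a[:,:,::-1],(800,600)))
cv2.imwrite('pics/2.png',cv2.resize(b[:,:,::-1],(800,600)))
E
```

```text
0.0 [0.24057193 0.57607976 0.23032883] [ 1.96622594e-01  9.80478660e-01 -1.00536189e-03 -3.76934661e-04]
scene 402.11708401936403 250.1510644929836 192.38768730547315 [[0.784, 0.621, -0.008, -0.523], [0.361, -0.466, -0.808, -0.089], [-0.505, 0.631, -0.589, 0.968], [0.0, 0.0, 0.0, 1.0]]
top 381.1852031150938 255.22947259062886 186.11818281681906 [[0.022, -1.0, -0.0, 0.151], [-0.984, -0.021, -0.178, 0.537], [0.178, 0.004, -0.984, 0.687], [0.0, 0.0, 0.0, 1.0]]
```

View pics/1.png

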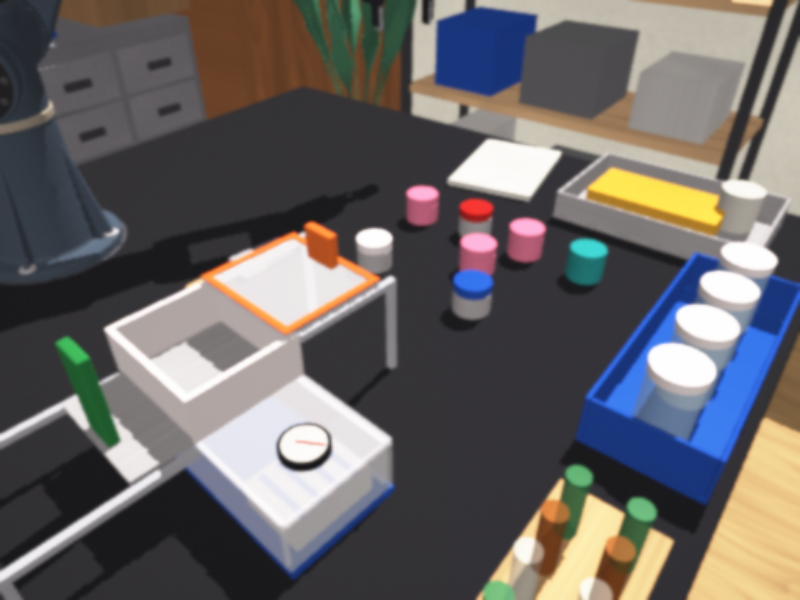

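View pics/2.png

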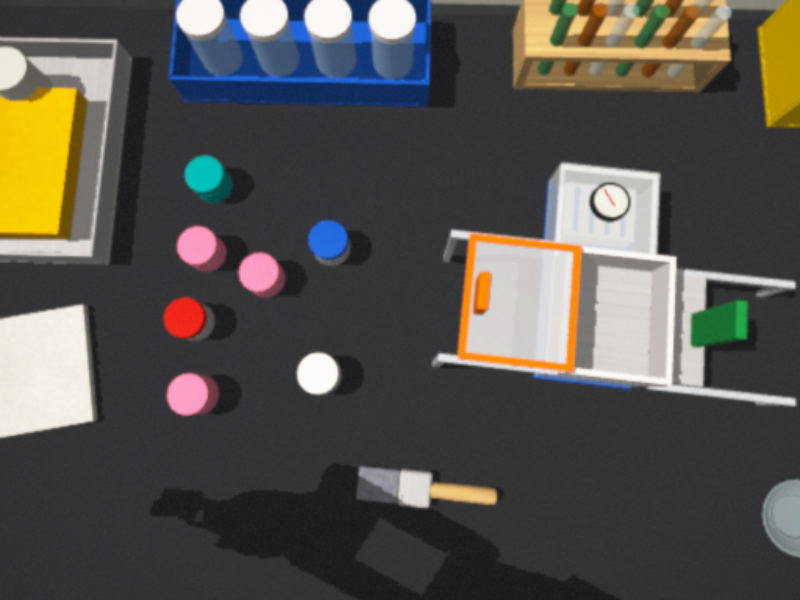

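The scene view shows the red lid at (476,210), pink tins around it at (423,200), (478,250) and (526,238), turquoise at (587,258), blue at (472,285) and white at (374,245). In the top view red is at (185,318), pink at (200,247), (260,273) and (190,393), blue at (329,240), white at (318,372) and turquoise at (205,176). Red with a steel body fits the description. Next I measure and crop it to confirm.

```bash
cat > h.py <<'E'
import numpy as np,cv2
from station import cams
def ray(m,u,v,z):
    E=np.array(m['extrinsics']);R=E[:3,:3];c=-R.T@E[:3,3]
    d=R.T@np.array([(u-m['cx'])/m['fx'],(v-m['cy'])/m['fy'],1]);return c+d*(z-c[2])/d[2]
def mask(img,lo,hi,smin=150,vmin=60):
    h=cv2.cvtColor(img,cv2.COLOR_RGB2HSV);return cv2.inRange(h,(lo,smin,vmin),(hi,255,255))
def blobs(mk,n=3):
    c=sorted(cv2.findContours(mk,cv2.RETR_EXTERNAL,cv2.CHAIN_APPROX_NONE)[0],key=cv2.contourArea)[::-1][:n]
    return [(cv2.contourArea(k),cv2.minAreaRect(k),k) for k in c]
E
python3 - <<'E'
from h import *
m=cams.camera_model('top');b=np.load('pics/t.npy');np.set_printoptions(precision=4,suppress=True)
for n,lo,hi,z in(('red',0,4,.045),('red2',174,180,.045),('orange',6,16,.132),('green',50,75,.17),('blue',105,120,.045)):
    for a,r,k in blobs(mask(b,lo,hi),3):
        if a<15: continue
        print(n,a,np.round(r[0],1),np.round(r[1],1),ray(m,*r[0],z))
        if n in('orange','green'): print([np.round(ray(m,*p,z)[:2],4).tolist() for p in cv2.boxPoints(r)])
# white lid
h=cv2.cvtColor(b,cv2.COLOR_RGB2HSV);mk=cv2.inRange(h,(0,0,150),(180,40,255))
for a,r,k in blobs(mk,12):
    if a>300:print('w',a,np.round(r[0],0),np.round(ray(m,*r[0],.045),3))
# orange handle: filled hole of rim
o=mask(b,6,16);_,l,st,ce=cv2.connectedComponentsWithStats(o)
for i in range(1,len(st)):
    if st[i][4]>30: print('comp',st[i],ce[i],ray(m,*ce[i],.17),ray(m,*ce[i],.132))
cv2.imwrite('pics/3.png',cv2.resize(b[130:270,80:240,::-1],(800,700))[:600])
E
```

```text
red 529.0 [117.6 203.2] [25.9 26.8] [0.4946 0.4266 0.045 ]
orange 5800.0 [333.1 193.3] [75.4 81.5] [0.5084 0.0299 0.132 ]
[[0.4443, 0.1], [0.5848, 0.0872], [0.5748, -0.0426], [0.4351, -0.025]]
orange 308.0 [379.   14.5] [29. 18.] [ 0.8466 -0.0602  0.132 ]
[[0.8762, -0.0445], [0.877, -0.0781], [0.8174, -0.0757], [0.8166, -0.0426]]
orange 254.0 [435.2  16.8] [ 9.6 32.2] [ 0.8442 -0.1642  0.132 ]
[[0.8232, -0.138], [0.877, -0.1771], [0.8653, -0.1906], [0.8119, -0.1515]]
green 789.0 [460.5 206.5] [25.5 38.3] [ 0.4853 -0.1644  0.17  ]
[[0.5003, -0.1323], [0.5108, -0.1936], [0.4705, -0.1962], [0.4602, -0.1357]]
blue 5203.5 [191.5  33.5] [ 67. 167.] [0.8546 0.3029 0.045 ]
blue 481.0 [209.5 153. ] [24. 25.] [0.5979 0.2543 0.045 ]
blue 33.0 [372.  244.4] [62.4  1.5] [ 0.4268 -0.0597  0.045 ]
w 8672.5 [431. 181.] [ 0.551 -0.178  0.045]
w 4195.5 [ 27. 237.] [0.427 0.593 0.045]
w 3914.0 [333. 193.] [0.523 0.012 0.045]
w 1946.0 [37. 94.] [0.715 0.609 0.045]
w 619.0 [250.  12.] [0.906 0.181 0.045]
w 600.0 [210.  12.] [0.904 0.267 0.045]
w 580.0 [168.  12.] [0.903 0.355 0.045]
w 580.0 [252. 311.] [0.301 0.164 0.045]
w 550.0 [128.  11.] [0.904 0.441 0.045]
w 532.0 [203. 239.] [0.43  0.259 0.045]
w 389.5 [503. 326.] [ 0.285 -0.293  0.045]
comp [370   0  19  30 351] [377.7379  12.6068] [ 0.8238 -0.0451  0.17  ] [ 0.8504 -0.058   0.132 ]
comp [426   0  11  11  58] [430.7931   3.1207] [ 0.8443 -0.1389  0.17  ] [ 0.8722 -0.1577  0.132 ]
comp [424   3  24  28 286] [435.465  16.528] [ 0.8184 -0.1455  0.17  ] [ 0.8447 -0.1647  0.132 ]
comp [360  39  12  10  74] [364.973   43.0405] [ 0.7653 -0.021   0.17  ] [ 0.7882 -0.0325  0.132 ]
comp [410  40  13  10  83] [415.4096  43.7831] [ 0.7658 -0.1077  0.17  ] [ 0.7887 -0.1246  0.132 ]
comp [293 150  79  88 905] [335.3149 188.8895] [0.5094 0.034  0.17  ] [0.5161 0.026  0.132 ]
comp [303 174  11  27 158] [307.9241 188.3291] [0.5093 0.0778 0.17  ] [0.5161 0.0727 0.132 ]
```

View pics/3.png

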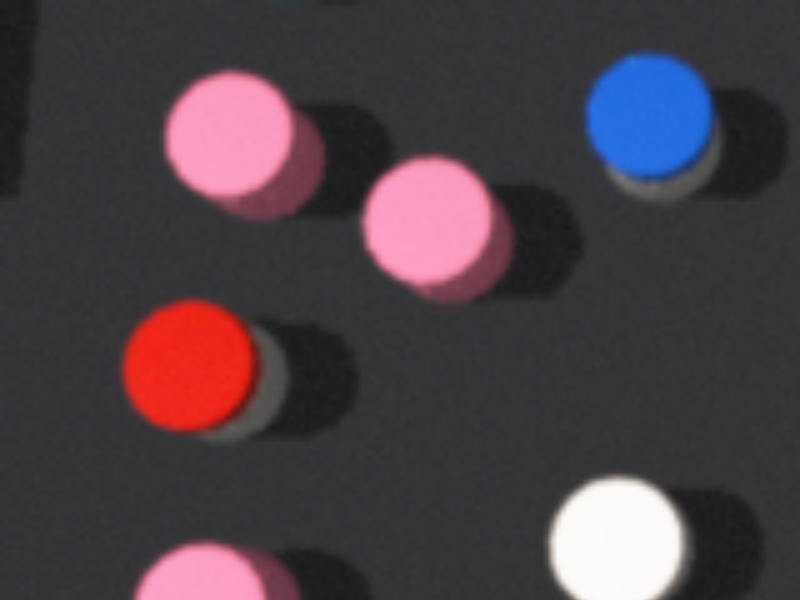

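Red tin confirmed: the crop shows the only red lid with a steel body, at full-frame pixel (117.6,203), world (0.495, 0.427). The nearest pinks are about 90 mm away in ±x. With the tool at its present 67° closing line the open fingers clear them. Next is the hatch frame, while I begin the approach.

```bash
python3 - <<'E'
from h import *
np.set_printoptions(precision=4,suppress=True)
m=cams.camera_model('top');b=np.load('pics/t.npy')
# orange rim lines (z .132): outer corners from convex hull, 4-gon
o=mask(b,6,16);_,l,st,ce=cv2.connectedComponentsWithStats(o)
i=1+int(np.argmax(st[1:,4]));k=cv2.findContours((l==i).astype('uint8'),0,1)[0][0]
q=cv2.approxPolyDP(cv2.convexHull(k),5,True)[:,0]
P=np.array([ray(m,*p,.132)[:2] for p in q]);print(q.tolist(),P,'c',P.mean(0))
# handle top: brighter orange
ys,xs=np.where(l==1+int(np.argmin(np.hypot(*(ce[1:]-[308,188]).T))));v=b[ys,xs].astype(int).sum(1);print('handle bright',np.percentile(v,[5,25,50,75,95]))
# shaft far edge corners from 800x600 picture, z .124, outer corners (hatch y=-61,x=+-71)
for p in((675,257),(673,384)): print(ray(m,p[0]*.64-.2,p[1]*.64-.2,.124)[:2])
# pale wall-top mask row/col check
h=cv2.cvtColor(b,cv2.COLOR_RGB2HSV);w=cv2.inRange(h,(0,0,200),(180,40,255))
print([ (r,np.where(w[r,375:450])[0]+375) for r in(190,225)])
g=mask(b,50,75);ys,xs=np.where(g>0);v=b[ys,xs,1].astype(int);t=v>(v.min()+v.max())/2;print('green bright',xs[t].mean(),ys[t].mean(),t.sum(),ray(m,xs[t].mean(),ys[t].mean(),.17), 'all',xs.min(),xs.max())
E
```

```text
[[301, 150], [371, 158], [366, 237], [293, 228]] [[ 0.5833  0.0845]
 [ 0.5717 -0.0365]
 [ 0.4358 -0.0238]
 [ 0.4482  0.0978]] c [0.5098 0.0305]
handle bright [250.6 343.  387.  392.  458.3]
[ 0.5648 -0.1446]
[ 0.4243 -0.134 ]
[(190, array([382, 383, 384, 385, 386, 387, 388, 389, 390, 391, 392, 393, 394,
       395, 396, 397, 398, 399, 400, 401, 402, 403, 404, 405, 406, 407,
       408, 409, 410, 411, 412, 413, 414, 415, 416, 426, 427, 428, 429,
       430, 431, 437, 438, 439, 440, 441, 442, 443, 444, 445, 446, 447,
       448, 449])), (225, array([380, 381, 382, 383, 384, 385, 386, 387, 388, 389, 390, 391, 392,
       393, 394, 395, 396, 397, 398, 399, 400, 401, 402, 403, 404, 405,
       406, 407, 408, 409, 410, 411, 412, 413, 414, 425, 426, 427, 428,
       429, 430, 437, 438, 439, 440, 441, 442, 443, 444, 445, 446, 447,
       448]))]
green bright 473.5078534031414 204.3089005235602 191 [ 0.4892 -0.1854  0.17  ] all 443 478
```

Call:
{"api": "move_arm", "payload": {
  "targets": [
    {"dx":1},
    {"dx":1,"dy":-1},
    {"dx":1,"dy":-1},
    {"dx":1,"dy":-1},
    {"dx":1,"dy":-1},
    {"dx":1,"dy":-1},
    {"dx":1,"dy":-1},
    {"dx":1},
    {"dx":1},
    {"dx":1}
  ],
  "claw": 100
}}

```text
schema error: expected keys dx, dy, dz, rx, ry, rz
```

Call:
{"api": "move_arm", "payload": {
  "targets": [
    {"dx":1,"dy":-0.6,"dz":0,"rx":0,"ry":0,"rz":0},
    {"dx":1,"dy":-0.6,"dz":0,"rx":0,"ry":0,"rz":0},
    {"dx":1,"dy":-0.6,"dz":0,"rx":0,"ry":0,"rz":0},
    {"dx":1,"dy":-0.6,"dz":0,"rx":0,"ry":0,"rz":0},
    {"dx":1,"dy":-0.6,"dz":0,"rx":0,"ry":0,"rz":0},
    {"dx":1,"dy":-0.6,"dz":0,"rx":0,"ry":0,"rz":0},
    {"dx":1,"dy":-0.6,"dz":0,"rx":0,"ry":0,"rz":0},
    {"dx":1,"dy":-0.6,"dz":-0.5,"rx":0,"ry":0,"rz":0},
    {"dx":1,"dy":-0.6,"dz":-1,"rx":0,"ry":0,"rz":0},
    {"dx":1,"dy":-0.6,"dz":-1,"rx":0,"ry":0,"rz":0}
  ],
  "claw": 100
}}

```text
t: 1.35
tcp_pos: [0.4915, 0.426, 0.1679]
tool_rot: [0.197, 0.98, -0.0, -0.0]
force: [-0.2, 0.5, -0.0]
finger_gap: 1.004
gripper_force: 0.0
```

```bash
python3 - <<'E'
from h import *
from station import sensors
s=sensors.sense();print(s['tcp_pos'],s['tool_rot'],s['q'])
m=cams.camera_model('wrist');a=cams.snapshot('wrist')
cv2.imwrite('pics/4.png',a[:,:,::-1])
for A,r,k in blobs(mask(a,0,4)|mask(a,174,180),2): print(A,r[0],r[1],ray(m,*r[0],.045))
E
```

```text
[0.49150839 0.42604683 0.16788066] [ 1.96633913e-01  9.80476964e-01 -8.14604923e-05 -1.46057276e-04] [ 5.42651690e-01  6.32968860e-01  1.42335175e+00  8.68710363e-05
  1.08559757e+00 -6.32337921e-01]
2806.0 (260.5000305175781, 183.0) (60.10407638549805, 60.10407257080078) [0.49309544 0.429039   0.045     ]
```

View pics/4.png

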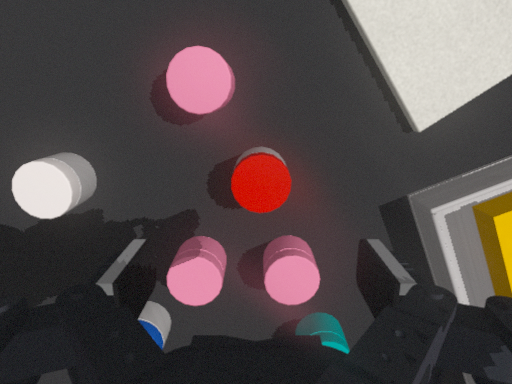

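Wrist view: the red lid is at (260,183), world (0.493,0.429), which agrees with the first fix. The finger lanes to its left and right are free. Descending and gripping.

Call:
{"api": "move_arm", "payload": {
  "targets": [
    {"dx":0.1,"dy":0.08,"dz":-1,"rx":0,"ry":0,"rz":0},
    {"dx":0,"dy":0,"dz":-1,"rx":0,"ry":0,"rz":0},
    {"dx":0,"dy":0,"dz":-1,"rx":0,"ry":0,"rz":0},
    {"dx":0,"dy":0,"dz":-1,"rx":0,"ry":0,"rz":0},
    {"dx":0,"dy":0,"dz":-1,"rx":0,"ry":0,"rz":0},
    {"dx":0,"dy":0,"dz":-0.5,"rx":0,"ry":0,"rz":0},
    {"dx":0,"dy":0,"dz":-0.5,"rx":0,"ry":0,"rz":0},
    {"dx":0,"dy":0,"dz":-0.25,"rx":0,"ry":0,"rz":0},
    {"dx":0,"dy":0,"dz":0,"rx":0,"ry":0,"rz":0},
    {"dx":0,"dy":0,"dz":0,"rx":0,"ry":0,"rz":0}
  ]
}}

```text
t: 2.65
tcp_pos: [0.4939, 0.429, 0.0133]
tool_rot: [0.197, 0.98, 0.0, 0.0]
force: [0.6, 0.9, 0.4]
finger_gap: 0.998
gripper_force: 0.0
```

Call:
{"api": "move_arm", "payload": {
  "targets": [
    {"dx":0,"dy":0,"dz":0,"rx":0,"ry":0,"rz":0},
    {"dx":0,"dy":0,"dz":0,"rx":0,"ry":0,"rz":0},
    {"dx":0,"dy":0,"dz":0,"rx":0,"ry":0,"rz":0},
    {"dx":0,"dy":0,"dz":0,"rx":0,"ry":0,"rz":0},
    {"dx":0,"dy":0,"dz":0,"rx":0,"ry":0,"rz":0},
    {"dx":0,"dy":0,"dz":0,"rx":0,"ry":0,"rz":0},
    {"dx":0,"dy":0,"dz":0,"rx":0,"ry":0,"rz":0},
    {"dx":0,"dy":0,"dz":0,"rx":0,"ry":0,"rz":0},
    {"dx":0,"dy":0,"dz":0,"rx":0,"ry":0,"rz":0},
    {"dx":0,"dy":0,"dz":0,"rx":0,"ry":0,"rz":0}
  ],
  "claw": 0,
  "newtons": 40
}}

```text
t: 3.9
tcp_pos: [0.4938, 0.4289, 0.0132]
tool_rot: [0.197, 0.98, 0.0, 0.0]
force: [-0.3, -0.1, 5.4]
finger_gap: 0.573
gripper_force: 41.9
```

Call:
{"api": "move_arm", "payload": {
  "targets": [
    {"dx":0,"dy":0,"dz":0.5,"rx":0,"ry":0,"rz":0},
    {"dx":0,"dy":0,"dz":1,"rx":0,"ry":0,"rz":0},
    {"dx":0,"dy":0,"dz":1,"rx":0,"ry":0,"rz":0},
    {"dx":0,"dy":0,"dz":1,"rx":0,"ry":0,"rz":0},
    {"dx":0,"dy":0,"dz":1,"rx":0,"ry":0,"rz":0},
    {"dx":0,"dy":-0.5,"dz":1,"rx":0,"ry":0,"rz":0},
    {"dx":0,"dy":-1,"dz":1,"rx":0,"ry":0,"rz":-0.2},
    {"dx":0,"dy":-1,"dz":1,"rx":0,"ry":0,"rz":-0.2},
    {"dx":0,"dy":-1,"dz":0.5,"rx":0,"ry":0,"rz":-0.2},
    {"dx":0,"dy":-1,"dz":0,"rx":0,"ry":0,"rz":-0.2}
  ]
}}

```text
t: 5.15
tcp_pos: [0.4937, 0.3156, 0.2141]
tool_rot: [0.398, 0.918, 0.001, 0.001]
force: [-0.3, 0.9, -0.9]
finger_gap: 0.575
gripper_force: 41.6
```

Call:
{"api": "move_arm", "payload": {
  "targets": [
    {"dx":0,"dy":-1,"dz":0,"rx":0,"ry":0,"rz":-0.2},
    {"dx":0,"dy":-1,"dz":0,"rx":0,"ry":0,"rz":-0.2},
    {"dx":0,"dy":-1,"dz":0,"rx":0,"ry":0,"rz":-0.2},
    {"dx":0,"dy":-1,"dz":0,"rx":0,"ry":0,"rz":-0.2},
    {"dx":0,"dy":-1,"dz":0,"rx":0,"ry":0,"rz":-0.2},
    {"dx":0,"dy":-1,"dz":0,"rx":0,"ry":0,"rz":-0.2},
    {"dx":0,"dy":-1,"dz":0,"rx":0,"ry":0,"rz":-0.2},
    {"dx":0,"dy":-1,"dz":0,"rx":0,"ry":0,"rz":-0.2},
    {"dx":0,"dy":-1,"dz":0,"rx":0,"ry":0,"rz":0},
    {"dx":0,"dy":-1,"dz":0,"rx":0,"ry":0,"rz":0}
  ]
}}

```text
t: 6.4
tcp_pos: [0.4929, 0.0654, 0.2126]
tool_rot: [0.735, 0.678, -0.0, -0.0]
force: [0.3, -0.4, -1.4]
finger_gap: 0.577
gripper_force: 41.5
```

Call:
{"api": "move_arm", "payload": {
  "targets": [
    {"dx":0.2,"dy":-1,"dz":0,"rx":0,"ry":0,"rz":0},
    {"dx":0,"dy":-1,"dz":0,"rx":0,"ry":0,"rz":0},
    {"dx":0,"dy":-1,"dz":0,"rx":0,"ry":0,"rz":0},
    {"dx":0,"dy":-1,"dz":0,"rx":0,"ry":0,"rz":0},
    {"dx":0,"dy":-1,"dz":0,"rx":0,"ry":0,"rz":0},
    {"dx":0,"dy":-0.6,"dz":0,"rx":0,"ry":0,"rz":0},
    {"dx":0,"dy":-0.4,"dz":0,"rx":0,"ry":0,"rz":0},
    {"dx":0,"dy":0,"dz":0,"rx":0,"ry":0,"rz":0},
    {"dx":0,"dy":0,"dz":0,"rx":0,"ry":0,"rz":0},
    {"dx":0,"dy":0,"dz":0,"rx":0,"ry":0,"rz":0}
  ]
}}

```text
t: 7.65
tcp_pos: [0.4983, -0.0831, 0.2125]
tool_rot: [0.735, 0.678, 0.0, -0.0]
force: [-0.3, -0.3, -1.6]
finger_gap: 0.573
gripper_force: 41.6
```

```bash
python3 - <<'E'
from h import *
from station import sensors
s=sensors.sense();print(s['tcp_pos'],s['tool_rot'],s['finger_gap'])
a=cams.snapshot('wrist');b=cams.snapshot('top')
o=np.hstack([a,b])[:,:,::-1];cv2.imwrite('pics/5.png',cv2.resize(o,(800,300)))
E
```

```text
[ 0.49830319 -0.08312287  0.21253088] [ 7.35082634e-01  6.77977495e-01  8.83483021e-06 -1.95651946e-04] 0.5730716679484772
```

View pics/5.png

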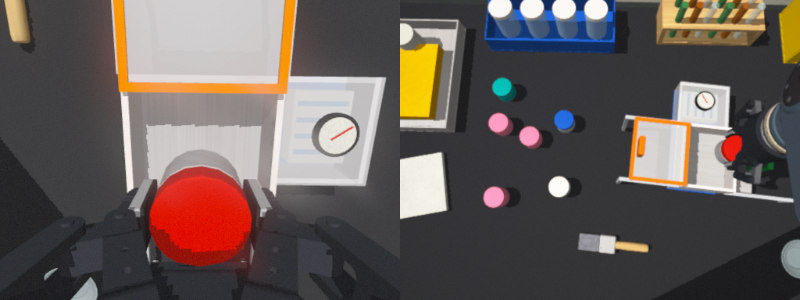

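Wrist half: the tin (200,215) is centred between the shaft walls (columns about 127 and 280), its yaw is aligned, and the outer door edge at row 92 is clear. Lowering it in.

Call:
{"api": "move_arm", "payload": {
  "targets": [
    {"dx":0.05,"dy":0,"dz":-0.8,"rx":0,"ry":0,"rz":0},
    {"dx":0,"dy":0,"dz":-0.8,"rx":0,"ry":0,"rz":0},
    {"dx":0,"dy":0,"dz":-0.8,"rx":0,"ry":0,"rz":0},
    {"dx":0,"dy":0,"dz":-0.8,"rx":0,"ry":0,"rz":0},
    {"dx":0,"dy":0,"dz":-0.6,"rx":0,"ry":0,"rz":0},
    {"dx":0,"dy":0,"dz":-0.6,"rx":0,"ry":0,"rz":0},
    {"dx":0,"dy":0,"dz":-0.4,"rx":0,"ry":0,"rz":0},
    {"dx":0,"dy":0,"dz":-0.2,"rx":0,"ry":0,"rz":0},
    {"dx":0,"dy":0,"dz":-0.06,"rx":0,"ry":0,"rz":0},
    {"dx":0,"dy":0,"dz":0,"rx":0,"ry":0,"rz":0}
  ]
}}

```text
t: 9.0
tcp_pos: [0.4999, -0.084, 0.0863]
tool_rot: [0.735, 0.678, 0.0, 0.0]
force: [-0.6, -1.1, -1.9]
finger_gap: 0.57
gripper_force: 41.6
```

Not yet in contact, about 2 mm up. I lower 1.5 mm and release with a partial opening.

Call:
{"api": "move_arm", "payload": {
  "targets": [
    {"dx":0,"dy":0,"dz":-0.06,"rx":0,"ry":0,"rz":0},
    {"dx":0,"dy":0,"dz":0,"rx":0,"ry":0,"rz":0},
    {"dx":0,"dy":0,"dz":0,"rx":0,"ry":0,"rz":0},
    {"dx":0,"dy":0,"dz":0,"rx":0,"ry":0,"rz":0},
    {"dx":0,"dy":0,"dz":0,"rx":0,"ry":0,"rz":0},
    {"dx":0,"dy":0,"dz":0.5,"rx":0,"ry":0,"rz":0},
    {"dx":0,"dy":0,"dz":0.8,"rx":0,"ry":0,"rz":0},
    {"dx":0,"dy":0,"dz":1,"rx":0,"ry":0,"rz":0},
    {"dx":0,"dy":0,"dz":1,"rx":0,"ry":0,"rz":0},
    {"dx":0,"dy":0,"dz":1,"rx":0,"ry":0,"rz":0}
  ],
  "claw": 78
}}

```text
t: 10.25
tcp_pos: [0.4996, -0.0838, 0.1937]
tool_rot: [0.735, 0.678, 0.0, 0.0]
force: [0.6, -0.9, 0.3]
finger_gap: 0.778
gripper_force: 0.0
```

```bash
python3 - <<'E'
from h import *
from station import sensors
s=sensors.sense();print(s['tcp_pos'],s['tool_rot'],s['finger_gap'],s['force'])
m=cams.camera_model('wrist');a=cams.snapshot('wrist')
cv2.imwrite('pics/6.png',a[:,:,::-1])
for A,r,k in blobs(mask(a,0,4)|mask(a,174,180),1): print(A,r[0],r[1],ray(m,*r[0],.116))
o=mask(a,6,16);ys,xs=np.where(o>0);print(xs.min(),xs.max(),ys.min(),ys.max())
for A,r,k in blobs(o,3): print(A,r)
E
```

```text
[ 0.49962121 -0.08379185  0.19371929] [7.35364315e-01 6.77671874e-01 1.77865177e-04 3.51434298e-04] 0.7778779198492168 [ 0.61864771 -0.85349251  0.30339171]
3761.0 (256.0000305175781, 197.50001525878906) (70.00357055664062, 68.58935546875) [ 0.49844873 -0.08405814  0.116     ]
132 386 0 120
2201.5 ((260.0, 97.0), (228.0, 46.0), -0.0)
24.0 ((147.76528930664062, 52.69913101196289), (105.4731674194336, 5.128194808959961), 84.90788269042969)
6.5 ((139.09536743164062, 106.13569641113281), (24.32783317565918, 2.225106954574585), 81.46923065185547)
```

View pics/6.png

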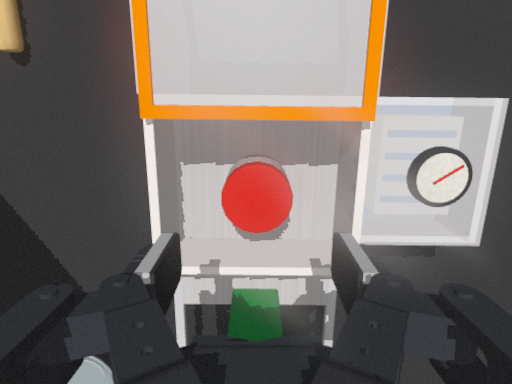

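The tin stands upright at (256,197), world (0.498,-0.084), centred in the shaft. Next I shut the fingers, go over the orange handle to its far side and come down behind it.

Call:
{"api": "move_arm", "payload": {
  "targets": [
    {"dx":0,"dy":0,"dz":0.6,"rx":0,"ry":0,"rz":0},
    {"dx":0.08,"dy":1,"dz":0,"rx":0,"ry":0,"rz":0},
    {"dx":0.08,"dy":1,"dz":0,"rx":0,"ry":0,"rz":0},
    {"dx":0.08,"dy":1,"dz":0,"rx":0,"ry":0,"rz":0},
    {"dx":0.08,"dy":1,"dz":0,"rx":0,"ry":0,"rz":0},
    {"dx":0.08,"dy":1,"dz":0,"rx":0,"ry":0,"rz":0},
    {"dx":0.08,"dy":1,"dz":0,"rx":0,"ry":0,"rz":0},
    {"dx":0.08,"dy":1,"dz":0,"rx":0,"ry":0,"rz":0},
    {"dx":0.08,"dy":0.8,"dz":0,"rx":0,"ry":0,"rz":0},
    {"dx":0,"dy":0,"dz":0,"rx":0,"ry":0,"rz":0}
  ],
  "claw": 0
}}

```text
t: 11.55
tcp_pos: [0.5155, 0.1121, 0.2072]
tool_rot: [0.735, 0.679, 0.0, 0.0]
force: [-0.2, 0.1, -0.8]
finger_gap: -0.0
gripper_force: 0.0
```

```bash
python3 - <<'E'
from h import *
from station import sensors
s=sensors.sense();print(s['tcp_pos'],s['finger_gap'])
a=cams.snapshot('scene')
cv2.imwrite('pics/7.png',cv2.resize(a[90:330,20:340,::-1],(640,480)))
E
```

```text
[0.51548542 0.11214639 0.2072357 ] -0.0004878015699534487
```

View pics/7.png

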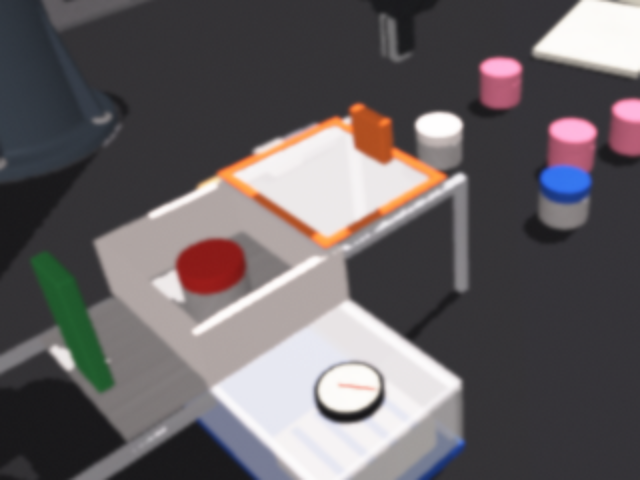

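The tin stands in the shaft at (212,275). The fingertips at (395,55) are beyond the handle at (371,135). Lowering and pushing.

Call:
{"api": "move_arm", "payload": {
  "targets": [
    {"dx":0,"dy":0,"dz":-0.8,"rx":0,"ry":0,"rz":0},
    {"dx":0,"dy":0,"dz":-0.8,"rx":0,"ry":0,"rz":0},
    {"dx":0,"dy":0,"dz":-0.8,"rx":0,"ry":0,"rz":0},
    {"dx":-0.05,"dy":-0.6,"dz":0,"rx":0,"ry":0,"rz":0},
    {"dx":-0.05,"dy":-0.6,"dz":0,"rx":0,"ry":0,"rz":0},
    {"dx":-0.05,"dy":-0.6,"dz":0,"rx":0,"ry":0,"rz":0},
    {"dx":-0.05,"dy":-0.6,"dz":0,"rx":0,"ry":0,"rz":0},
    {"dx":-0.05,"dy":-0.6,"dz":0,"rx":0,"ry":0,"rz":0},
    {"dx":-0.05,"dy":-0.6,"dz":0,"rx":0,"ry":0,"rz":0},
    {"dx":-0.05,"dy":-0.4,"dz":0,"rx":0,"ry":0,"rz":0}
  ]
}}

```text
t: 12.85
tcp_pos: [0.5073, 0.0099, 0.1473]
tool_rot: [0.736, 0.677, 0.0, 0.001]
force: [0.3, 1.2, 2.0]
finger_gap: 0.001
gripper_force: 0.9
```

Call:
{"api": "move_arm", "payload": {
  "targets": [
    {"dx":0,"dy":-0.3,"dz":0,"rx":0,"ry":0,"rz":0},
    {"dx":0,"dy":-0.3,"dz":0,"rx":0,"ry":0,"rz":0},
    {"dx":0,"dy":-0.2,"dz":0,"rx":0,"ry":0,"rz":0},
    {"dx":0,"dy":-0.1,"dz":0,"rx":0,"ry":0,"rz":0},
    {"dx":0,"dy":-0.1,"dz":0,"rx":0,"ry":0,"rz":0},
    {"dx":0,"dy":0,"dz":0,"rx":0,"ry":0,"rz":0},
    {"dx":0,"dy":0,"dz":0,"rx":0,"ry":0,"rz":0},
    {"dx":0,"dy":0,"dz":0,"rx":0,"ry":0,"rz":0},
    {"dx":0,"dy":0,"dz":0,"rx":0,"ry":0,"rz":0},
    {"dx":0,"dy":0,"dz":0,"rx":0,"ry":0,"rz":0}
  ]
}}

```text
t: 14.1
tcp_pos: [0.5071, -0.0139, 0.1471]
tool_rot: [0.735, 0.678, 0.0, 0.0]
force: [0.4, 0.3, -0.1]
finger_gap: 0.002
gripper_force: 0.0
```

Call:
{"api": "move_arm", "payload": {
  "targets": [
    {"dx":0,"dy":-0.06,"dz":0,"rx":0,"ry":0,"rz":0},
    {"dx":0,"dy":-0.06,"dz":0,"rx":0,"ry":0,"rz":0},
    {"dx":0,"dy":-0.06,"dz":0,"rx":0,"ry":0,"rz":0},
    {"dx":0,"dy":-0.06,"dz":0,"rx":0,"ry":0,"rz":0},
    {"dx":0,"dy":0,"dz":0,"rx":0,"ry":0,"rz":0},
    {"dx":0,"dy":0,"dz":0,"rx":0,"ry":0,"rz":0},
    {"dx":0,"dy":0,"dz":0,"rx":0,"ry":0,"rz":0},
    {"dx":0,"dy":0,"dz":0,"rx":0,"ry":0,"rz":0},
    {"dx":0,"dy":0,"dz":0,"rx":0,"ry":0,"rz":0},
    {"dx":0,"dy":0,"dz":0,"rx":0,"ry":0,"rz":0}
  ]
}}

```text
t: 15.35
tcp_pos: [0.5068, -0.016, 0.1472]
tool_rot: [0.736, 0.677, 0.002, -0.002]
force: [2.0, 15.1, 3.1]
finger_gap: -0.001
gripper_force: 7.3
```

The end stop is felt: 15 N at hatch y 62, as expected for a shut door. I back off, rise, cross over and check before opening the inner door.

Call:
{"api": "move_arm", "payload": {
  "targets": [
    {"dx":0,"dy":0.3,"dz":0,"rx":0,"ry":0,"rz":0},
    {"dx":0,"dy":0,"dz":1,"rx":0,"ry":0,"rz":0},
    {"dx":0,"dy":0,"dz":1,"rx":0,"ry":0,"rz":0},
    {"dx":0,"dy":0,"dz":0.2,"rx":0,"ry":0,"rz":0},
    {"dx":-0.1,"dy":-1,"dz":0,"rx":0,"ry":0,"rz":0},
    {"dx":-0.1,"dy":-1,"dz":0,"rx":0,"ry":0,"rz":0},
    {"dx":-0.1,"dy":-1,"dz":0,"rx":0,"ry":0,"rz":0},
    {"dx":-0.1,"dy":-1,"dz":0,"rx":0,"ry":0,"rz":0},
    {"dx":-0.1,"dy":-1,"dz":0,"rx":0,"ry":0,"rz":0},
    {"dx":-0.1,"dy":-1,"dz":0,"rx":0,"ry":0,"rz":0}
  ]
}}

```text
t: 16.6
tcp_pos: [0.4912, -0.1632, 0.2011]
tool_rot: [0.735, 0.678, -0.0, -0.001]
force: [-0.3, -0.1, 0.6]
finger_gap: -0.001
gripper_force: 0.0
```

```bash
python3 - <<'E'
from h import *
from station import sensors
s=sensors.sense();print(s['tcp_pos'],s['finger_gap'])
a=cams.snapshot('scene')
cv2.imwrite('pics/8.png',cv2.resize(a[90:330,20:340,::-1],(640,480)))
E
```

```text
[ 0.49117441 -0.16319192  0.20107429] -0.000730104775415086
```

View pics/8.png

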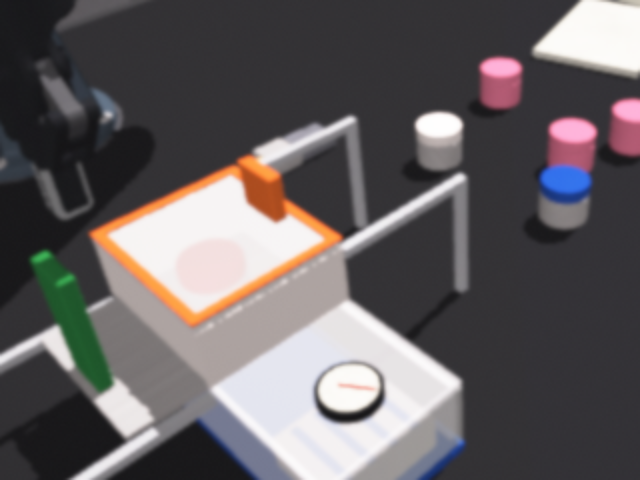

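The outer door covers the shaft fully (orange rim at 95–340, the tin faintly seen at (210,265)), and the green door is still shut. Going down in front of the green handle and pushing it open.

Call:
{"api": "move_arm", "payload": {
  "targets": [
    {"dx":0,"dy":0.08,"dz":-0.8,"rx":0,"ry":0,"rz":0},
    {"dx":0,"dy":0,"dz":-0.8,"rx":0,"ry":0,"rz":0},
    {"dx":0,"dy":0,"dz":-0.6,"rx":0,"ry":0,"rz":0},
    {"dx":-0.04,"dy":-0.4,"dz":0,"rx":0,"ry":0,"rz":0},
    {"dx":-0.06,"dy":-0.6,"dz":0,"rx":0,"ry":0,"rz":0},
    {"dx":-0.06,"dy":-0.6,"dz":0,"rx":0,"ry":0,"rz":0},
    {"dx":-0.06,"dy":-0.6,"dz":0,"rx":0,"ry":0,"rz":0},
    {"dx":-0.06,"dy":-0.6,"dz":0,"rx":0,"ry":0,"rz":0},
    {"dx":-0.06,"dy":-0.6,"dz":0,"rx":0,"ry":0,"rz":0},
    {"dx":-0.06,"dy":-0.6,"dz":0,"rx":0,"ry":0,"rz":0}
  ]
}}

```text
t: 17.9
tcp_pos: [0.4822, -0.2616, 0.1474]
tool_rot: [0.735, 0.678, 0.0, 0.001]
force: [1.4, 2.8, 0.1]
finger_gap: 0.0
gripper_force: 1.4
```

Call:
{"api": "move_arm", "payload": {
  "targets": [
    {"dx":-0.05,"dy":-0.5,"dz":0,"rx":0,"ry":0,"rz":0},
    {"dx":-0.03,"dy":-0.3,"dz":0,"rx":0,"ry":0,"rz":0},
    {"dx":0,"dy":0,"dz":0,"rx":0,"ry":0,"rz":0},
    {"dx":0,"dy":0,"dz":0,"rx":0,"ry":0,"rz":0},
    {"dx":0,"dy":0.4,"dz":0,"rx":0,"ry":0,"rz":0},
    {"dx":0,"dy":0,"dz":1,"rx":0,"ry":0,"rz":0},
    {"dx":0,"dy":0,"dz":1,"rx":0,"ry":0,"rz":0},
    {"dx":0,"dy":0,"dz":1,"rx":0,"ry":0,"rz":0},
    {"dx":0,"dy":0,"dz":1,"rx":0,"ry":0,"rz":0},
    {"dx":0,"dy":0,"dz":0,"rx":0,"ry":0,"rz":0}
  ]
}}

```text
t: 19.15
tcp_pos: [0.4809, -0.2702, 0.2488]
tool_rot: [0.735, 0.678, 0.0, 0.002]
force: [-0.5, -0.7, -0.1]
finger_gap: 0.002
gripper_force: 0.0
```

```bash
python3 - <<'E'
from h import *
from station import sensors
s=sensors.sense();print(s['tcp_pos'],s['force'])
a=cams.snapshot('scene')
cv2.imwrite('pics/9.png',cv2.resize(a[120:384,0:340,::-1],(773,600)))
E
```

```text
[ 0.48085146 -0.27020781  0.24881147] [-0.52741209 -0.7052658  -0.08845862]
```

View pics/9.png

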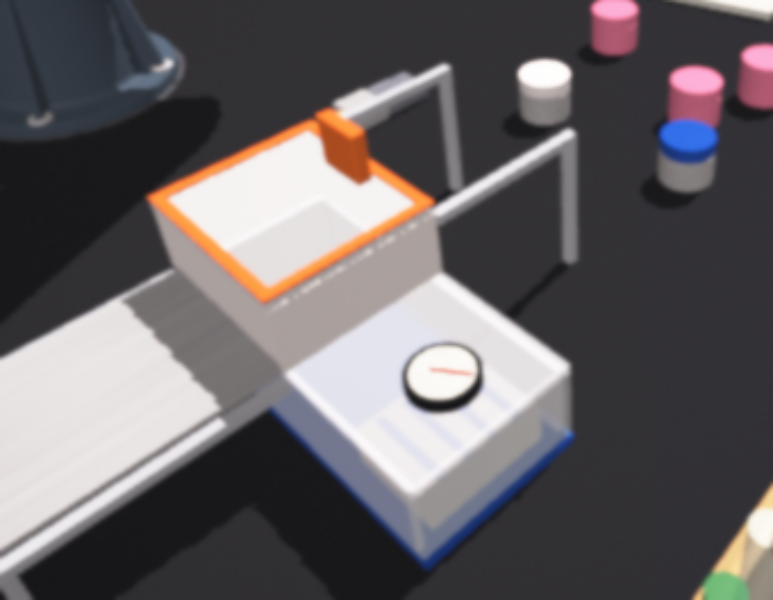

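The outer door is shut and the tin is no longer visible from here. I check from above that it lies in the box.

```bash
python3 - <<'E'
from h import *
m=cams.camera_model('top');b=cams.snapshot('top')
g=mask(b,50,75);ys,xs=np.where(g>0);print('green cols',xs.min(),xs.max())
h=cv2.cvtColor(b,cv2.COLOR_RGB2HSV);r=cv2.inRange(h,(0,40,60),(8,255,255))|cv2.inRange(h,(170,40,60),(180,255,255))
for A,q,k in blobs(r,6): print(A,q[0],q[1],ray(m,*q[0],.053))
cv2.imwrite('pics/10.png',cv2.resize(b[130:270,280:510,::-1],(800,487)))
E
```

```text
green cols 505 511
750.5 (123.0, 252.0) (28.0, 34.0) [0.40251944 0.40583396 0.053     ]
703.0 (128.25, 159.25) (33.23401641845703, 26.870058059692383) [0.57987646 0.41040731 0.053     ]
669.0 (167.0975799560547, 175.3780517578125) (32.17179489135742, 27.018062591552734) [0.54956436 0.33300894 0.053     ]
11.0 (389.5, 126.00003051757812) (12.18997573852539, 1.695996642112732) [ 0.65838219 -0.09931673  0.053     ]
4.5 (373.7359619140625, 207.5224609375) (2.098688840866089, 13.341665267944336) [ 0.49581341 -0.06280512  0.053     ]
0.5 (370.25885009765625, 183.86473083496094) (1.9523742198944092, 9.219545364379883) [ 0.54136417 -0.05766985  0.053     ]
```

View pics/10.png

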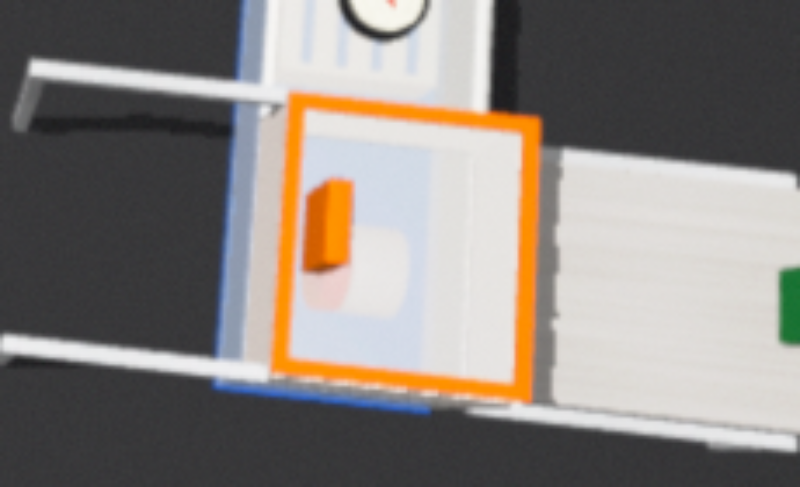

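The tin lies on its side on the box floor at crop (357,272), about (0.49,-0.08) in world, inside the limits. The outer door is shut and the arm is clear, so I hand in.

```bash
python3 -c "
from station import order;print(order.sign_off())"
```

```text
the job is handed in; nothing more can be done
None
```

The job is handed in at about 19 s on the robot's clock: the red-lidded tin lies on its side in the dry box, the outer door was shut against its end stop before the inner door was opened to about 0.11 m (my estimate), and the arm is clear; the hand-in call returned no verdict.

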